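# Set up the parts polisher on the modelling bench

## Task

Get the bench polisher ready to run: first seat the tub fully down on the base so that both pegs come through the holes in its lugs, then stand the radial-engine casting upright on the tub's floor, lowering it in gently rather than dropping it. Next put the lid on so that it sits flat and flush on the rim, and finally swing the base's retaining arm over the lid as far as its stop. Let go of everything and leave the other things on the mat where they are.

Things in the scene. Friction and masses are not known exactly. Their poses are not given: they have to be found in the camera images.
- polisher_base: Fixed polisher base: grey box, aluminium top, x -60..60, y -99..131, 60 high (mm). Two upright dark steel pegs, diameter 10, coned at the tip, stand 16 above the top at x 0, y -76 and +76. A post, diameter 18, at x 0, y +112 carries the retaining arm. Origin: at table height, midway between the pegs; y the long axis, towards the post; dial and switch on the -x side; z up.
- base_seat (a point): Point on the base's top surface (60 above the table) midway between the two pegs, axes as the base. The seated tub's origin coincides with it.
- clamp_pivot (a point): Vertical pivot axis of the retaining arm on the post, at the arm's underside, 118 above the table.
- clamp_knob (a point): Middle of the upright round black knob on the arm's free end: diameter 16, from 126 to 154 above the table (the arm's top face is at 126.5, this point at 140), 67 from the pivot axis. The steel arm under it is 18 wide, its end rounded to radius 10; its underside passes 3 above the plate of a lid that is properly on.
- retaining_arm (a joint): Angle of the retaining arm, rad: 0 = closed, at its stop, pointing along the base's -y over the lid (knob at base x 0, y +45 mm). Grows to 2.5 as it opens, turning clockwise seen from above (at 1.57 it points along the base's -x). Slight friction (under 1 N at the knob); stays where it is left. Starts open, 1.5 to 2.3.
- tub: Loose grey open tub, 64 (x) by 122 (y) by 50 high, walls 5, floor 8 thick (inside 54 by 112, 42 deep), about 0.25 kg. At the foot of each end a lug 34 wide, 31 long, 8 thick sticks out (184 overall), with an upright through hole of diameter 14 at y -76 and +76. Fits the base either way round. Origin: centre of the underside; y along its length, z up.
- engine: Loose cast-metal radial aero-engine, about 60 g: a hub with nine stub cylinders, 42 across, to 17 high, and a round boss of 12 diameter on the axis from 17 to 34 high. Origin: centre of the underside; z up along the boss.
- lid: Loose grey lid, right way up: plate 68 (x) by 126 (y) by 5 over a locating plug 46 by 104 by 5 that drops inside the tub, either way round; on top a black upright fin handle 12 (x) by 40 (y), 26 high. 36 high in all, about 90 g. Origin: centre of the plug's underside; with the lid on it is 45 above the tub's origin. y along its length.
- fuselage_a: Bystander: model fuselage half, about 350 by 50 by 20, origin at the centre of the underside. Leave alone.
- fuselage_b: Bystander: second fuselage half of the same size, origin at the centre of the underside. Leave alone.
- cockpit: Bystander: olive model cockpit, 70 by 40 by 34, origin at the centre of the underside. Leave alone.
- cowling: Bystander: black ring, 50 diameter, 26 high, origin at the centre of the underside. Leave alone.
- jar_a: Bystander: paint jar, 34 diameter, 42 high, origin at the centre of the underside. Leave alone.
- jar_b: Bystander: paint jar, 34 diameter, 42 high, origin at the centre of the underside. Leave alone.
- brush: Bystander: brush, 170 long, lying down, origin near its middle. Leave alone.

How it is judged:
On the way, in this order (a step that is already met when the one before it is completed fails the run):
1. the tub is seated on the base: down on it, both pegs in the lug holes (horizontal distance between tub and base_seat below 0.004 m and z of tub in the frame of base_seat below 0.003 m and angle between the y axis of tub and the y axis of polisher_base, either way round below 0.06 rad and angle between tub's own z axis and vertical below 0.04 rad), for 0.2 s.
2. the engine stands upright on the floor of the seated tub (all of step 1 and x of engine in the frame of tub between -0.02 and 0.02 m and y of engine in the frame of tub between -0.05 and 0.05 m and z of engine in the frame of tub below 0.013 m and angle between engine's own z axis and vertical below 0.25 rad), for 0.2 s.
3. the lid is flat on the tub's rim (all of step 2 and x of lid in the frame of tub between -0.006 and 0.006 m and y of lid in the frame of tub between -0.007 and 0.007 m and z of lid in the frame of tub between 0.04 and 0.048 m and angle between the y axis of lid and the y axis of tub, either way round below 0.09 rad and angle between lid's own z axis and vertical below 0.04 rad), for 0.2 s.
4. the retaining arm is swung over the lid to its stop (all of step 3 and value of joint retaining_arm below 0.12 rad), for 0.2 s.
At the end, for the whole second after the job is handed in: Tub down on the base (3 mm high, 4 mm sideways, 0.06 rad), engine upright (0.25 rad) on its floor within 20 mm across and 50 mm along of its centre, lid flat on the rim (6 mm across, 7 mm along, 0.09 rad), arm within 0.12 rad of its stop, all at rest (all of step 4 and linear speed of each of tub, engine, lid below 0.02 m/s); the robot touches nothing.
It fails at once if the engine is dropped into the tub (it moves faster than 0.5 m/s inside it) (horizontal distance between engine and tub below 0.06 m and z of engine in the frame of tub below 0.04 m and linear speed of engine above 0.5 m/s).
It fails at once if a bystander is moved by more than 30 mm (distance of any of fuselage_a, fuselage_b, cockpit, cowling, jar_a, jar_b, brush from where it was at the start of the episode above 0.03 m).
It also fails if it takes over 72 s, if anything falls off the work surface, if the arm or the gripper's body presses on something with over 40 N, if the wrist force passes 120 N, or if a joint passes its speed limit or range.

## Robot

A 7-joint arm with a two-finger parallel gripper is mounted at the origin on the work surface. World frame = base frame: x ahead of the robot, y to its left, z up, the work surface at z = 0. Lengths are in m, angles in rad, forces in N, time in s.
With the tool pointing down it reaches from about 0.425 to 0.875 m from the base axis. Payload 8.4 kg.
Tool frame: the origin (TCP) lies midway between the tips of the shut fingers; the grasp point (between the pads) lies 19 mm behind it; z points along the fingers, y is the line along which they close (so a half turn about z gives the same grasp; the last joint's range is limited). The gripper opens to 85 mm and grips with 20 to 120 N. Pads are 22 mm wide; open, the fingers measure 114 mm over their backs; the gripper's body (76 mm by 85 mm) begins 54 mm behind the grasp point. The pads swing forward as they close: fully open they stand 13 mm farther back than shut.
Start: joints at [1.119, 0.333, 0.04, 1.465, -0.013, 1.343, -0.059], TCP at [0.225, -0.61, 0.231] pointing down, gripper open.
Joint ranges: [-2.58, 2.58], [-0.38, 2.09], [-1.3, 1.39], [0.25, 2.4], [-1.5, 4.64], [0.08, 2.09], [-2.65, 2.65]. Speed limits (rad/s): [2.22, 2.22, 2.79, 2.79, 3.14, 3.14, 3.14].

## Interface

Orientations are given as a unit quaternion [w, x, y, z].
In Python, from rig import manip gives the robot as it stands. The module is installed in compiled form; this text tells all that it offers.
- The arm moves only by the shell command python3 -m pendant 'ROWS' [OPENING] [FORCE]. ROWS is JSON, a list of rows, each a list of 2 entries, a list of its own where there are three numbers: the shift along the tool's x, y, z normalised to -1 to 1, where 1 is 50 mm, then the turn, a rotation vector about the tool's x, y, z normalised to -1 to 1, where 1 is 0.15 rad. A call has 1 to 10 rows; each row shifts and turns the commanded pose from where the row before left it, along the tool's axes as they then stand; what a row does not reach is not made up. A row lasts 1/8 s, in which the tool goes at most 62.5 mm and 10.7 degrees, less where a joint would pass 70% of its speed; a pose out of reach is approached as far as the arm can. A call with a number of a shift or a turn outside -1 to 1 is refused whole. A call with a gripper value outside its range is refused whole. OPENING is the opening, from -1 (shut) to 1 (fully open), set as the call begins (- or left out, the last holds). The fingers move at their own pace and stop on an object; FORCE is the grip in N (left out, the last holds). Time passes only in rows, so rows that do not move let the fingers close. It gives the time, the measured TCP pose, the force, the opening and the grip force at its end, in the units of the state.
- manip.sense(): the state, without advancing time (a new reading comes with each control period).
- manip.camera(name): name is "scene" or "top"; returns a dict with "color" (400x640x3 uint8, red, green, blue), "range_z" (400x640 float32, m along the optical axis (not along the pixel's ray), 0 where there is no reading), "fx", "fy", "cx", "cy" (pixels), "R" (3x3) and "t" (3): a world point X has camera coordinates R X + t. Camera axes: x right, y down, z forward; pixel columns grow to the right and rows downward; lengths in m; the calibration is good to about 2 mm. A picture is of the moment at which its call begins.
- manip.hand_in(): hands the job in; it is judged then, once.
The state is a dict: "time_s": time; "joint_pos": joint angles; "qvel": joint speeds; "tau": joint torques, N m; "ee_pos": TCP position; "ee_rot": TCP orientation; "contact_force": force on the tool from outside, world axes, zero at the start; "wrist_torque": the same for the moment, N m; "width": finger opening in m; "finger_force": force on a finger pad.
Only numpy, scipy, OpenCV 4.12 (cv2) and the standard library are available. Lean on these libraries where they do the work, as an engineer would, in place of code of your own. Each camera call takes 0.05 s, during which the arm holds its last target. There are 200 camera calls.

## Working session

There is one attempt and no reset: what is moved stays moved. The work goes in short steps, Python scripts to look and compute and a shell command to move; the robot and the scene stay as the last step left them, time stands still between calls to the robot, and variables do not carry over. Pictures are saved under pics/ and viewed, at most 12 in all, crops included, and the job is handed in when it is done.

```bash
mkdir -p pics; cat > h.py <<'E'
from rig import manip
import numpy as np, cv2
def pts(c):
    z=c["range_z"]; v,u=np.mgrid[0:z.shape[0],0:z.shape[1]]
    P=np.stack([(u-c["cx"])/c["fx"]*z,(v-c["cy"])/c["fy"]*z,z],-1)
    return (P-c["t"])@np.asarray(c["R"])
E
python3 - <<'E'
from h import *
for n in("top","scene"):
    c=manip.camera(n); cv2.imwrite(f"pics/{n}0.png",c["color"][:,:,::-1]); np.savez(f"{n}0.npz",**c)
    print(n,c["R"],c["t"],c["fx"],c["cx"],c["cy"])
s=manip.sense(); print(s)
E
```

```text
top [[ 0.0269873  -0.99963173  0.00284528]
 [-0.99767449 -0.02711246 -0.06253426]
 [ 0.06258838 -0.00115104 -0.99803876]] [-0.02246129  0.56010366  1.47892854] 496.4334697944543 323.6898712616198 205.84666629334245
scene [[ 0.25907816  0.96585568  0.0011494 ]
 [ 0.80353557 -0.2148773  -0.55512011]
 [-0.53591893  0.14474308 -0.8317694 ]] [-0.14011756 -0.3924665   1.47650565] 388.11984760725034 321.7003361168449 204.12743470909476
{'time_s': 0.1, 'joint_pos': array([ 1.11882769,  0.33385784,  0.03985205,  1.46614997, -0.01340785,
        1.34331086, -0.05848708]), 'qvel': array([-0.00019731, -0.00070719, -0.0005196 , -0.00309262,  0.00078771,
       -0.00069447, -0.00053019]), 'tau': array([ 4.91782368e-03, -6.60013676e+01,  1.37058377e+00, -4.06479621e+01,
        1.71014224e-02,  8.89490271e-03,  8.09226179e-06]), 'ee_pos': array([ 0.22442643, -0.60959823,  0.23051462]), 'ee_rot': array([-7.10333107e-04,  9.84482903e-01,  1.75479002e-01, -1.68989959e-04]), 'contact_force': array([-0.57398053,  0.99362436, -0.3813844 ]), 'wrist_torque': array([-0.01658755, -0.03008152, -0.02809635]), 'finger_force': 0.0, 'width': 0.08513513389849617}
```

View pics/top0.png

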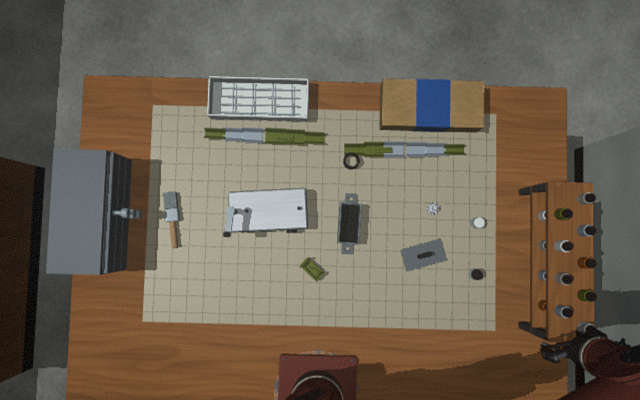

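View pics/scene0.png

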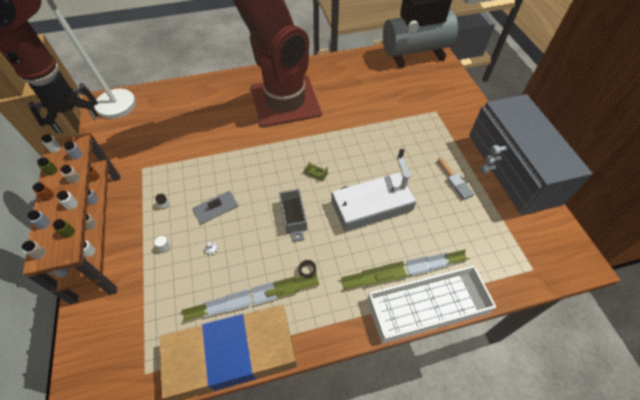

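The top view shows the base at about (268,210), with its post end to the left. The tub is at (349,223), the engine at (433,208) and the lid at (424,254). I'll measure them from the depth data.

```bash
python3 - <<'E'
from h import *
c=dict(np.load("top0.npz")); P=pts(c)
def rect(n,box,lo,hi):
    u0,u1,v0,v1=box; Q=P[v0:v1,u0:u1].reshape(-1,3); Q=Q[(Q[:,2]>lo)&(Q[:,2]<hi)]
    r=cv2.minAreaRect((Q[:,:2]*1000).astype(np.float32)); print(n,len(Q),np.round(r[0],1),np.round(r[1],1),round(r[2],2),"z",np.median(Q[:,2]).round(4), "mean",Q.mean(0).round(4))
print("mat z",np.median(P[270:300,200:280,2]))
rect("base",(215,320,180,245),.054,.066)
rect("basepost+arm",(215,320,180,245),.11,.2)
rect("knob",(215,320,180,245),.14,.2)
rect("tub rim",(330,370,185,260),.042,.058)
rect("tub all",(330,370,185,260),.005,.058)
rect("tub lugs",(330,370,185,260),.005,.011)
rect("lid plate",(395,455,230,275),.006,.016)
rect("lid fin",(395,455,230,275),.025,.06)
rect("engine",(420,448,196,221),.008,.05)
rect("engine boss",(420,448,196,221),.025,.05)
im=c["color"][:,:,::-1]
a=cv2.resize(im[180:265,215:375],None,fx=5,fy=5,interpolation=cv2.INTER_CUBIC)
cv2.imwrite("pics/crop1.png",a)
E
```

```text
mat z 0.0005232419404399061
base 2792 [543.1 158.2] [119.8 228.8] 4.87 z 0.0599 mean [0.5436 0.1543 0.0599]
basepost+arm 223 [503.  257.8] [23.  86.9] 84.03 z 0.1273 mean [0.504  0.256  0.1302]
knob 31 [469.1 259. ] [13.7 12.9] 0.37 z 0.1543 mean [0.4689 0.2589 0.1531]
tub rim 205 [511.3 -83.4] [ 64.2 121.7] 87.07 z 0.0503 mean [ 0.5124 -0.0832  0.0499]
tub all 1156 [515.  -86.7] [224.3 118.6] 1.25 z 0.0097 mean [ 0.5117 -0.0848  0.0172]
tub lugs 688 [515.  -86.7] [224.3 118.6] 1.25 z 0.0075 mean [ 0.5118 -0.0858  0.0076]
lid plate 875 [ 430.  -315.8] [132.5 178.8] 1.53 z 0.0101 mean [ 0.4249 -0.3114  0.0102]
lid fin 60 [ 423.2 -309.7] [11.7 39.4] 17.04 z 0.0358 mean [ 0.4234 -0.3094  0.0355]
engine 112 [ 561.8 -331.2] [63.8 57.7] 1.67 z 0.0133 mean [ 0.5642 -0.336   0.0157]
engine boss 16 [ 563.5 -337.1] [ 9.  10.5] 5.47 z 0.0337 mean [ 0.5641 -0.3367  0.033 ]
```

View pics/crop1.png

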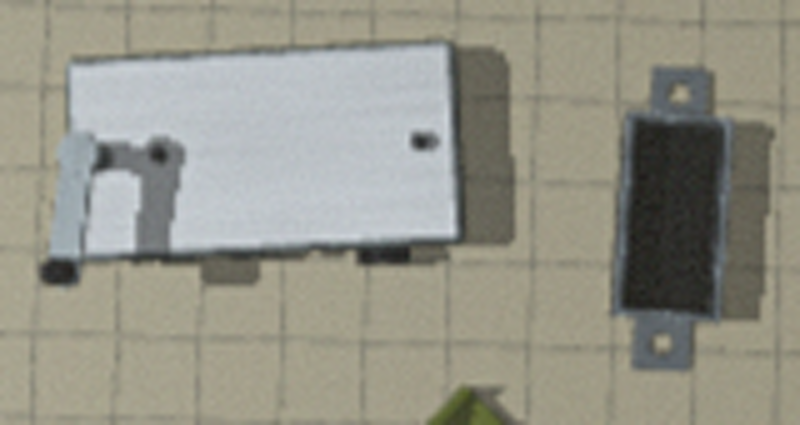

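Crop scale is 5 with offset (215,180). The pegs are at crop (425,141) and (158,152), the knob at (60,270), and the tub's lug holes at (680,92) and (662,344). I'll refine those and write a delta planner.

```bash
cat >> h.py <<'E'
def ray(c,u,v,z):
    R=np.asarray(c["R"]);o=-R.T@c["t"]; d=R.T@np.array([(u-c["cx"])/c["fx"],(v-c["cy"])/c["fy"],1]); return o+d*(z-o[2])/d[2]
def pose():
    from scipy.spatial.transform import Rotation as Ro
    s=manip.sense(); q=s["ee_rot"]; return s,Ro.from_quat([q[1],q[2],q[3],q[0]]).as_matrix()
def plan(p,ang,order="turn"):
    "rows' units: turn (about tool axes) first, then shifts in the turned axes (and in the present axes)"
    from scipy.spatial.transform import Rotation as Ro
    s,R=pose(); a=np.radians(ang); y=np.array([np.cos(a),np.sin(a),0]); z=np.array([0,0,-1.]); T=np.stack([np.cross(y,z),y,z],1)
    d=np.array(p)-s["ee_pos"]
    print("t",round(s["time_s"],2),"pos",s["ee_pos"].round(4),"yang",np.degrees(np.arctan2(R[1,1],R[0,1])).round(2),"w",s["width"].round(4),"F",s["contact_force"].round(1),"grip",np.round(s["finger_force"],1))
    print(" turn units",(Ro.from_matrix(R.T@T).as_rotvec()/.15).round(3)," shift after turn",(T.T@d/.05).round(3)," shift before turn",(R.T@d/.05).round(3))
E
python3 - <<'E'
from h import *
c=dict(np.load("top0.npz")); P=pts(c); g=c["color"].astype(float).sum(2)
def blob(u,v,z,dark,r=4):
    u0,v0=int(round(u)),int(round(v)); W=g[v0-r:v0+r+1,u0-r:u0+r+1]; b=np.median(W); w=np.clip((b-W if dark else W-b)-40,0,None)
    vv,uu=np.mgrid[v0-r:v0+r+1,u0-r:u0+r+1]; print((w*uu).sum()/w.sum(),(w*vv).sum()/w.sum(),ray(c,(w*uu).sum()/w.sum(),(w*vv).sum()/w.sum(),z).round(4))
blob(299.5,207.7,.066,True); blob(246.2,210,.066,True,3)
blob(350.5,198,.004,False,3); blob(347,248.3,.004,False,3)
print(ray(c,300,208.2,.07),ray(c,246.6,210.4,.07),ray(c,351,198.4,.004),ray(c,347.4,248.8,.004))
m=(P[...,2]>.006)&(P[...,2]<.016); 
M=np.zeros_like(m);M[232:274,396:452]=True
n,l,st,ce=cv2.connectedComponentsWithStats((m|(P[...,2]>.006)).astype(np.uint8)&M.astype(np.uint8))
k=1+np.argmax(st[1:,4]);Q=P[l==k];print("lid",cv2.minAreaRect((Q[:,:2]*1000).astype(np.float32)),Q.mean(0))
M[:]=False;M[198:219,424:443]=True
Q=P[M&(P[...,2]>.009)&(P[...,2]<.02)];print("eng",len(Q),(Q[:,:2].max(0)+Q[:,:2].min(0))/2,np.ptp(Q,0))
plan([.5113,-.0834,.13],-92.93)
E
```

```text
299.23022959183675 207.79698129251702 [0.5498 0.0639 0.066 ]
246.34140435835351 210.46246973365618 [0.5379 0.2177 0.066 ]
350.7236467236467 198.3903133903134 [ 0.5863 -0.089   0.004 ]
347.08708708708707 247.9894894894895 [ 0.4355 -0.0815  0.004 ]
[0.54849399 0.06143852 0.07      ] [0.53788122 0.21633281 0.07      ] [ 0.58632895 -0.08982424  0.004     ] [ 0.43312755 -0.08253498  0.004     ]
lid ((421.6061096191406, -191.477783203125), (97.19139099121094, 370.1268005371094), 1.0372984409332275) [ 0.42313988 -0.30751575  0.02110308]
eng 79 [ 0.56913707 -0.33356926] [0.04797792 0.04514041 0.01075642]Traceback (most recent call last):
  File "<stdin>", line 15, in <module>
  File "h.py", line 17, in plan
    print("t",round(s["time_s"],2),"pos",s["ee_pos"].round(4),"yang",np.degrees(np.arctan2(R[1,1],R[0,1])).round(2),"w",s["width"].round(4),"F",s["contact_force"].round(1),"grip",np.round(s["finger_force"],1))
                                                                                                                        ^^^^^^^^^^^^^^^^
AttributeError: 'float' object has no attribute 'round'
```

```bash
sed -i 's/s\["width"\].round(4)/round(float(s["width"]),4)/' h.py; python3 -c "
from h import *
plan([.5112,-.084,.13],-92.9)"
```

```text
t 0.1 pos [ 0.2244 -0.6096  0.2305] yang -69.79 w 0.0851 F [-0.6  1.  -0.4] grip 0.0
 turn units [-0.009  0.003  2.689]  shift after turn [  5.196 -10.789   2.01 ]  shift before turn [ 9.014 -7.88   2.021]
```

```bash
python3 -m pendant '[[[0.4,-0.35,0],[0,0,0]],[[0.8,-0.7,0],[0,0,0]],[[0.8,-0.7,0],[0,0,0]],[[0.8,-0.7,0],[0,0,0]],[[0.8,-0.7,0],[0,0,0]],[[0.8,-0.7,0],[0,0,0]],[[0.8,-0.7,0],[0,0,0]],[[0.8,-0.7,0],[0,0,0]],[[0.8,-0.7,0],[0,0,0]],[[0.8,-0.7,0.2],[0,0,0]]]' 1 60
python3 -m pendant '[[[0.8,-0.7,0.4],[0,0,0]],[[0.6,-0.53,0.7],[0,0,0]],[[0,0,0.7],[0,0,0.9]],[[0,0,0],[0,0,0.9]],[[0,0,0],[0,0,0.9]],[[0,0,0],[0,0,0]],[[0,0,0],[0,0,0]]]'
python3 -c "
from h import *
plan([.5112,-.084,.016],-92.9)"
```

```text
time_s: 1.35
ee_pos: [0.4671, -0.1652, 0.2217]
ee_rot: [0.0, 0.985, 0.175, 0.001]
contact_force: [1.1, -0.4, -0.7]
width: 0.0852
finger_force: 0.0
time_s: 2.22
ee_pos: [0.5107, -0.0847, 0.1313]
ee_rot: [-0.0, 1.0, -0.025, -0.0]
contact_force: [0.4, -0.6, 0.5]
width: 0.0856
finger_force: 0.0
t 2.23 pos [ 0.5107 -0.0847  0.1313] yang -92.82 w 0.0856 F [ 0.4 -0.6  0.5] grip 0.0
 turn units [-0.     0.001  0.009]  shift after turn [ 0.01  -0.015  2.306]  shift before turn [ 0.01  -0.015  2.306]
```

```bash
python3 -m pendant '[[[0,0,0.6],[0,0,0]],[[0,0,0.7],[0,0,0]],[[0,0,0.7],[0,0,0]],[[0,0,0.3],[0,0,0]],[[0,0,0.12],[0,0,0]],[[0,0,0],[0,0,0]]]'
python3 -m pendant '[[[0,0,0],[0,0,0]],[[0,0,0],[0,0,0]],[[0,0,0],[0,0,0]],[[0,0,0],[0,0,0]],[[0,0,0],[0,0,0]],[[0,0,0],[0,0,0]]]' -1 60
python3 -m pendant '[[[0,0,-0.1],[0,0,0]],[[0,0,-0.4],[0,0,0]],[[0,0,-0.7],[0,0,0]],[[0,0,-0.8],[0,0,0]],[[0,0,-0.8],[0,0,0]],[[0,0,0],[0,0,0]],[[0,0,0],[0,0,0]]]'
python3 -c "
from h import *
plan([.544,.1412,.14],4.7)"
```

```text
time_s: 2.98
ee_pos: [0.5113, -0.0848, 0.011]
ee_rot: [0.0, 1.0, -0.026, 0.0]
contact_force: [-0.5, -0.5, -0.6]
width: 0.0856
finger_force: 0.0
time_s: 3.72
ee_pos: [0.5117, -0.0848, 0.0116]
ee_rot: [0.0, 1.0, -0.026, 0.001]
contact_force: [-1.1, 0.5, 7.0]
width: 0.0631
finger_force: 66.7
time_s: 4.6
ee_pos: [0.5101, -0.0848, 0.1497]
ee_rot: [0.0, 1.0, -0.026, -0.0]
contact_force: [-0.8, 0.1, -3.4]
width: 0.0629
finger_force: 66.6
t 4.6 pos [ 0.5101 -0.0848  0.1497] yang -93.0 w 0.0629 F [-0.8  0.1 -3.4] grip 66.6
 turn units [-5.0000e-03  5.0000e-03 -1.1368e+01]  shift after turn [4.449 1.046 0.193]  shift before turn [ 0.441 -4.549  0.193]
```

```bash
python3 -m pendant '[[[0,0,0],[0,0,-0.4]],[[0,0,0],[0,0,-0.95]],[[0,0,0],[0,0,-1]],[[0,0,0],[0,0,-1]],[[0,0,0],[0,0,-1]],[[0,0,0],[0,0,-1]],[[0,0,0],[0,0,-1]],[[0,0,0],[0,0,-1]],[[0,0,0],[0,0,-1]],[[0,0,0],[0,0,-1]]]'
python3 -m pendant '[[[0,0,0],[0,0,-1]],[[0,0,0],[0,0,-1]],[[0.3,0.1,0],[0,0,0]],[[0.7,0.15,0],[0,0,0]],[[0.8,0.2,0],[0,0,0]],[[0.8,0.2,0],[0,0,0]],[[0.8,0.2,0],[0,0,0]],[[0.7,0.15,0],[0,0,0]],[[0.35,0.05,0],[0,0,0]],[[0,0,0],[0,0,0]]]'
python3 - <<'E'
from h import *
plan([.544,.1412,.14],4.7)
c=manip.camera("top");np.savez("top1.npz",**c);P=pts(c);plan([.544,.1412,.14],4.7)
sub=P[170:260,210:330].reshape(-1,3)
for lo,hi in((.13,.16),(.172,.2)):
    Q=sub[(sub[:,2]>lo)&(sub[:,2]<hi)]; print(lo,len(Q),cv2.minAreaRect((Q[:,:2]*1000).astype(np.float32)),np.median(Q[:,2]))
im=c["color"][:,:,::-1]
cv2.imwrite("pics/crop2.png",cv2.resize(im[160:260,200:340],None,fx=5,fy=5,interpolation=cv2.INTER_CUBIC))
E
```

```text
time_s: 5.85
ee_pos: [0.5095, -0.0846, 0.1485]
ee_rot: [-0.001, 0.779, 0.627, -0.001]
contact_force: [0.7, 0.5, -2.0]
width: 0.0632
finger_force: 66.3
time_s: 7.1
ee_pos: [0.5447, 0.1427, 0.1498]
ee_rot: [-0.001, 0.678, 0.735, -0.0]
contact_force: [0.0, -0.8, -3.3]
width: 0.0632
finger_force: 66.4
t 7.1 pos [0.5447 0.1427 0.1498] yang 4.6 w 0.0632 F [ 0.  -0.8 -3.3] grip 66.4
 turn units [-0.007 -0.004 -0.011]  shift after turn [-0.028 -0.017  0.196]  shift before turn [-0.028 -0.017  0.196]
t 7.15 pos [0.545  0.1409 0.1498] yang 4.51 w 0.0633 F [ 0.3 -0.2 -2.3] grip 66.4
 turn units [-0.007  0.003 -0.022]  shift after turn [ 0.007 -0.02   0.196]  shift before turn [ 0.007 -0.02   0.196]
0.13 312 ((525.9862060546875, 160.7794952392578), (63.46685028076172, 236.91493225097656), 17.782470703125) 0.1466545836815809
0.172 84 ((551.0452880859375, 91.35755920410156), (66.07422637939453, 32.55827713012695), 17.466604232788086) 0.18714569562423522
```

View pics/crop2.png

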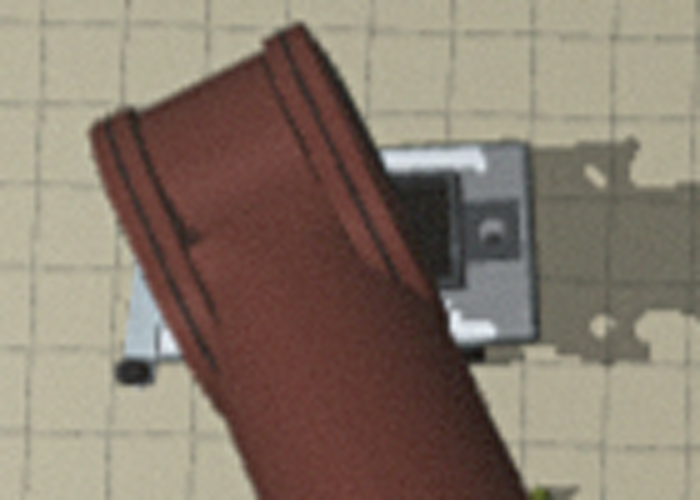

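The tub is held over the base, and the near hole shows at crop (492,234), which is pixel (298.4,206.8). The arm hides the rest, so I'll take the scene camera view and compute the hole's offset from its peg.

```bash
python3 - <<'E'
from h import *
c=dict(np.load("top1.npz"));P=pts(c)
print("hole",ray(c,298.4,206.8,.146))
g=c["color"].astype(int).sum(2); print(g[200:214,291:306])
# lug end & sides in top view
Q=P[185:225,283:312].reshape(-1,3);Q=Q[(Q[:,2]>.14)&(Q[:,2]<.152)];print(len(Q),cv2.minAreaRect((Q[:,:2]*1000).astype(np.float32)))
s=manip.camera("scene");np.savez("scene1.npz",**s)
cv2.imwrite("pics/crop3.png",cv2.resize(s["color"][130:250,300:460,::-1],None,fx=5,fy=5,interpolation=cv2.INTER_CUBIC))
E
```

```text
hole [0.54792938 0.06242576 0.146     ]
[[166 214 281 284 295 291 267 258 258 259 259 232 269 359 258]
 [175 173 208 212 228 210 216 213 212 217 208 226 269 367 263]
 [165 183 219 230 213 215 223 222 213 226 221 210 259 395 273]
 [185 181 212 234 231 208 258 261 256 227 217 218 232 381 281]
 [198 188 213 210 198 282 373 381 371 301 233 214 223 388 273]
 [202 181 215 225 242 369 410 410 413 331 243 216 239 383 279]
 [203 172 215 218 245 370 338 300 312 302 241 213 217 393 299]
 [205 177 207 225 221 311 233 180 181 244 230 229 231 385 308]
 [219 176 207 222 224 239 191 179 175 214 230 212 222 332 298]
 [256 182 212 220 214 229 211 212 217 224 213 211 237 318 295]
 [251 159 218 217 214 212 212 220 220 213 213 224 217 322 316]
 [237 179 213 221 227 223 226 218 209 192 228 237 251 339 325]
 [215 168 256 310 309 300 345 358 356 348 337 367 351 393 333]
 [211 162 298 369 377 383 406 407 409 409 402 398 409 406 335]]
226 ((552.816162109375, 77.38127136230469), (50.137413024902344, 55.4722785949707), 2.748055934906006)
```

View pics/crop3.png

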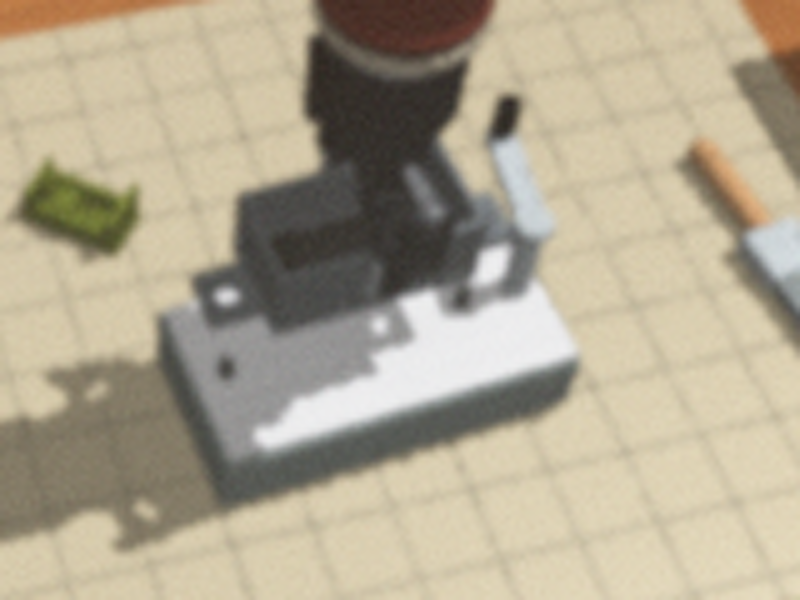

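```bash
python3 - <<'E'
from h import *
s=dict(np.load("scene1.npz"));P=pts(s);c=dict(np.load("top1.npz"));C=pts(c)
print("hole top",ray(c,298,205.8,.146),"scene",ray(s,345.6,189.2,.144))
print("pegs scene",ray(s,345.2,203.4,.068),ray(s,392.4,189.4,.068))
# base edges in top view: fit -y edge and the long edges from depth of top1/top0
t=dict(np.load("top0.npz"));T=pts(t)
B=(T[...,2]>.055)&(T[...,2]<.065)
B[:180]=0;B[245:]=0;B[:,:215]=0;B[:,320:]=0
vs,us=np.nonzero(B)
# edge of each row/col in px -> subpix using half pixel
up=np.array([(u,vs[us==u].min()-.5) for u in range(235,303)]);dn=np.array([(u,vs[us==u].max()+.5) for u in range(250,303)]);rt=np.array([(us[vs==v].max()+.5,v) for v in range(193,226)])
lf=np.array([(us[vs==v].min()-.5,v) for v in range(193,202)])
for n,e in(("top(+x)",up),("bot(-x)",dn),("right(-y)",rt),("left(+y)",lf)):
    X=np.array([ray(t,u,v,.06) for u,v in e]);m=np.median(X,0);d=np.linalg.svd(X[:,:2]-X[:,:2].mean(0))[2][0]
    for k in(4.4,4.9):
        a=np.radians(k);ex=np.array([np.cos(a),np.sin(a)]);ey=np.array([-np.sin(a),np.cos(a)])
        print(n,k,"ex",np.mean(X[:,:2]@ex),"ey",np.mean(X[:,:2]@ey),"dir",np.degrees(np.arctan2(d[1],d[0])))
    
for k in(4.4,4.9):
    a=np.radians(k);print(k,"peg mid(.5438,.1408) ex,ey",.5438*np.cos(a)+.1408*np.sin(a),-.5438*np.sin(a)+.1408*np.cos(a))
plan([.544,.1412,.09],4.7)
E
```

```text
hole top [0.55065814 0.06361042 0.146     ] scene [0.55397083 0.06446953 0.144     ]
pegs scene [0.55102209 0.06830674 0.068     ] [0.5392289 0.2196431 0.068    ]
top(+x) 4.4 ex 0.6121923153469198 ey 0.10928324611653949 dir -85.62801500918819
top(+x) 4.9 ex 0.6131226690660272 ey 0.1039367669736833 dir -85.62801500918819
bot(-x) 4.4 ex 0.49532007248269133 ey 0.09239024265883264 dir -85.32858882372061
bot(-x) 4.9 ex 0.49610745894434244 ey 0.08806429652591434 dir -85.32858882372061
right(-y) 4.4 ex 0.5490346064575706 ey 0.002654755996658826 dir -174.9695643543752
right(-y) 4.9 ex 0.5490368677245371 ey -0.0021365150714026545 dir -174.9695643543752
left(+y) 4.4 ex 0.5955263212090861 ey 0.2292543079152875 dir -171.71297297825768
left(+y) 4.9 ex 0.5975042412477471 ey 0.22404869703146937 dir -171.71297297825768
4.4 peg mid(.5438,.1408) ex,ey 0.5529993258212552 0.09866522001818642
4.9 peg mid(.5438,.1408) ex,ey 0.5538392748463562 0.09383569490157921
t 7.2 pos [0.5453 0.1399 0.1499] yang 4.44 w 0.0633 F [-0.1 -0.8 -2.4] grip 66.4
 turn units [-0.006  0.005 -0.03 ]  shift after turn [ 0.028 -0.023  1.198]  shift before turn [ 0.029 -0.022  1.198]
```

Combining both cameras, the base origin is about (.5444,.1420) at yaw 4.5°. The tub needs about -1.5 mm in x and +2 mm in y, then I can lower it.

```bash
python3 -m pendant '[[[0.04,-0.03,0.2],[0,0,0]],[[0,0,0.4],[0,0,0]],[[0,0,0.4],[0,0,0]],[[0,0,0.15],[0,0,0]],[[0,0,0],[0,0,0]],[[0,0,0],[0,0,0]]]'
python3 -m pendant '[[[0,0,0.05],[0,0,0]],[[0,0,0.05],[0,0,0]],[[0,0,0.05],[0,0,0]],[[0,0,0.05],[0,0,0]],[[0,0,0],[0,0,0]]]'
python3 -c "
from h import *
plan([.544,.142,.0716],4.5)"
```

```text
time_s: 7.95
ee_pos: [0.5442, 0.1433, 0.0933]
ee_rot: [0.0, 0.678, 0.735, 0.0]
contact_force: [0.9, 0.2, -2.4]
width: 0.0632
finger_force: 66.4
time_s: 8.57
ee_pos: [0.5436, 0.143, 0.0826]
ee_rot: [-0.0, 0.678, 0.735, -0.0]
contact_force: [0.5, 0.7, -1.5]
width: 0.063
finger_force: 66.4
t 8.57 pos [0.5436 0.143  0.0826] yang 4.56 w 0.063 F [ 0.5  0.7 -1.5] grip 66.4
 turn units [-0.003  0.     0.007]  shift after turn [-0.021  0.007  0.219]  shift before turn [-0.021  0.007  0.219]
```

```bash
python3 -m pendant '[[[0,0,0.05],[0,0,0]],[[0,0,0.05],[0,0,0]],[[0,0,0.04],[0,0,0]],[[0,0,0.04],[0,0,0]],[[0,0,0.02],[0,0,0]],[[0,0,0.02],[0,0,0]],[[0,0,0],[0,0,0]]]'
python3 -c "
from h import *
plan([.544,.142,.0716],4.5)"
```

```text
time_s: 9.45
ee_pos: [0.5438, 0.1431, 0.0719]
ee_rot: [-0.0, 0.678, 0.735, 0.0]
contact_force: [-0.6, 0.2, -1.9]
width: 0.0636
finger_force: 66.5
t 9.45 pos [0.5438 0.1431 0.0719] yang 4.55 w 0.0636 F [-0.6  0.2 -1.9] grip 66.5
 turn units [ 0.    -0.     0.006]  shift after turn [-0.023  0.002  0.005]  shift before turn [-0.023  0.002  0.005]
```

```bash
python3 -m pendant '[[[0,0,0.02],[0,0,0]],[[0,0,0.02],[0,0,0]],[[0,0,0],[0,0,0]]]'
python3 -m pendant '[[[0,0,0],[0,0,0]],[[0,0,0],[0,0,0]],[[0,0,0],[0,0,0]],[[0,0,0],[0,0,0]]]' 1
python3 -m pendant '[[[0,0,-0.3],[0,0,0]],[[0,0,-0.6],[0,0,0]],[[0,0,-0.8],[0,0,0]],[[0,0,-0.8],[0,0,0]],[[0,0,-0.5],[0,0,0]],[[0,0,0],[0,0,0]]]'
python3 -c "
from h import *
plan([.5655,-.335,.15],-85)"
```

```text
time_s: 9.82
ee_pos: [0.5439, 0.1431, 0.0716]
ee_rot: [0.0, 0.678, 0.735, -0.0]
contact_force: [-8.3, -3.7, 17.9]
width: 0.0636
finger_force: 68.8
time_s: 10.32
ee_pos: [0.5437, 0.1431, 0.0697]
ee_rot: [-0.0, 0.678, 0.735, -0.0]
contact_force: [0.5, 0.2, 0.4]
width: 0.0856
finger_force: 0.0
time_s: 11.08
ee_pos: [0.5448, 0.1438, 0.2229]
ee_rot: [0.001, 0.678, 0.735, 0.002]
contact_force: [1.0, -0.2, -0.4]
width: 0.0851
finger_force: 0.0
t 11.07 pos [0.5448 0.1438 0.2229] yang 4.56 w 0.0851 F [ 1.  -0.2 -0.4] grip 0.0
 turn units [ 0.022 -0.026 10.421]  shift after turn [-0.423  9.575  1.458]  shift before turn [-9.578 -0.357  1.453]
```

```bash
python3 -m pendant '[[[-0.4,0,0],[0,0,0]],[[-0.8,0,0],[0,0,0]],[[-1,0,0],[0,0,0]],[[-1,0,0],[0,0,0]],[[-1,0,0],[0,0,0]],[[-1,0,0],[0,0,0]],[[-1,0,0],[0,0,0]],[[-1,0,0],[0,0,0]],[[-1,-0.16,0],[0,0,0]],[[-0.8,-0.1,0],[0,0,0]]]' 0
python3 -m pendant '[[[-0.5,-0.1,0],[0,0,0.5]],[[0,0,0],[0,0,1]],[[0,0,0],[0,0,1]],[[0,0,0],[0,0,1]],[[0,0,0],[0,0,1]],[[0,0,0],[0,0,1]],[[0,0,0],[0,0,1]],[[0,0,0],[0,0,1]],[[0,0,0],[0,0,1]],[[0,0,0],[0,0,1]]]'
python3 -m pendant '[[[0,0,0.4],[0,0,0.9]],[[0,0,0.8],[0,0,0]],[[0,0,0.6],[0,0,0]],[[0,0,0],[0,0,0]],[[0,0,0],[0,0,0]]]'
python3 - <<'E'
from h import *
plan([.564,-.3367,.02],-85.4)
c=manip.camera("top");np.savez("top2.npz",**c);P=pts(c)
sub=P[180:245,215:320].reshape(-1,3)
for lo,hi in((.1,.116),(.06,.075)):
    Q=sub[(sub[:,2]>lo)&(sub[:,2]<hi)]; print(lo,len(Q),cv2.minAreaRect((Q[:,:2]*1000).astype(np.float32)),np.median(Q[:,2]))
s=manip.camera("scene")
a=cv2.resize(c["color"][180:240,215:315,::-1],None,fx=5,fy=5,interpolation=cv2.INTER_CUBIC);b=cv2.resize(s["color"][220:280,180:280,::-1],None,fx=5,fy=5,interpolation=cv2.INTER_CUBIC)
cv2.imwrite("pics/crop4.png",np.vstack([a,b]))
E
```

```text
time_s: 12.32
ee_pos: [0.5655, -0.3087, 0.219]
ee_rot: [-0.001, 0.679, 0.734, -0.0]
contact_force: [-0.2, -0.1, -0.4]
width: 0.0422
finger_force: 0.0
time_s: 13.58
ee_pos: [0.5637, -0.3306, 0.2195]
ee_rot: [-0.001, 0.994, 0.109, -0.0]
contact_force: [0.4, -0.6, -0.5]
width: 0.0427
finger_force: 0.0
time_s: 14.2
ee_pos: [0.5643, -0.3316, 0.1312]
ee_rot: [0.0, 0.999, 0.045, 0.001]
contact_force: [0.6, -0.4, 0.5]
width: 0.0423
finger_force: 0.0
t 14.2 pos [ 0.5643 -0.3316  0.1312] yang -84.86 w 0.0423 F [ 0.6 -0.4  0.5] grip 0.0
 turn units [ 0.003 -0.009  0.063]  shift after turn [-0.014  0.102  2.223]  shift before turn [-0.018  0.1    2.223]
0.1 244 ((545.1665649414062, 140.8495330810547), (64.3337631225586, 122.43197631835938), 4.682601451873779) 0.10954103928399411
0.06 1703 ((543.1328125, 158.3587646484375), (116.18524932861328, 225.7097625732422), 4.608506202697754) 0.06523101673619812
```

View pics/crop4.png

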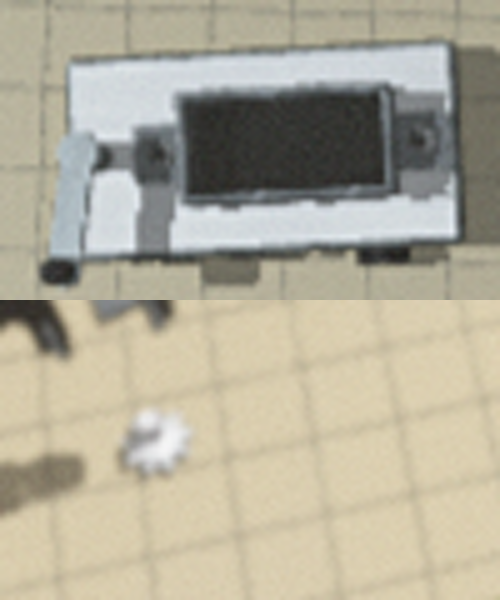

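The tub is seated: both pegs show through the lug holes at crop (155,150) and (420,138), and the rim is at z=.1095. Next I'll descend onto the engine boss.

```bash
python3 -m pendant '[[[0,0.1,0.5],[0,0,0.06]],[[0,0,0.6],[0,0,0]],[[0,0,0.6],[0,0,0]],[[0,0,0.35],[0,0,0]],[[0,0,0.15],[0,0,0]],[[0,0,0],[0,0,0]],[[0,0,0],[0,0,0]]]'
python3 -m pendant '[[[0,0,0],[0,0,0]],[[0,0,0],[0,0,0]],[[0,0,0],[0,0,0]],[[0,0,0],[0,0,0]],[[0,0,0],[0,0,0]]]' -1 30
python3 -m pendant '[[[0,0,-0.1],[0,0,0]],[[0,0,-0.4],[0,0,0]],[[0,0,-0.6],[0,0,0]],[[0,0,-0.8],[0,0,0]],[[0,0,-0.8],[0,0,0]],[[0,0,-0.5],[0,0,0]],[[0,0,0],[0,0,0]],[[0,0,0],[0,0,0]]]'
python3 - <<'E'
from h import *
plan([.5445,.142,.18],-85.5)
s=manip.camera("scene")
cv2.imwrite("pics/crop5.png",cv2.resize(s["color"][150:270,160:280,::-1],None,fx=4,fy=4,interpolation=cv2.INTER_CUBIC))
E
```

```text
time_s: 15.18
ee_pos: [0.5647, -0.3372, 0.0211]
ee_rot: [0.0, 0.999, 0.041, 0.001]
contact_force: [0.0, -0.0, 0.7]
width: 0.0427
finger_force: 0.0
time_s: 15.8
ee_pos: [0.5643, -0.3369, 0.0205]
ee_rot: [0.0, 0.999, 0.041, 0.0]
contact_force: [-1.0, 0.1, 5.4]
width: 0.0099
finger_force: 29.4
time_s: 16.8
ee_pos: [0.5635, -0.3366, 0.1793]
ee_rot: [-0.0, 0.999, 0.041, -0.0]
contact_force: [-0.9, 0.0, -1.0]
width: 0.0101
finger_force: 29.2
t 16.8 pos [ 0.5635 -0.3366  0.1793] yang -85.34 w 0.0101 F [-0.9  0.  -1. ] grip 29.2
 turn units [-0.003  0.005  0.018]  shift after turn [ 0.372 -9.572 -0.013]  shift before turn [ 0.398 -9.571 -0.01 ]
```

View pics/crop5.png

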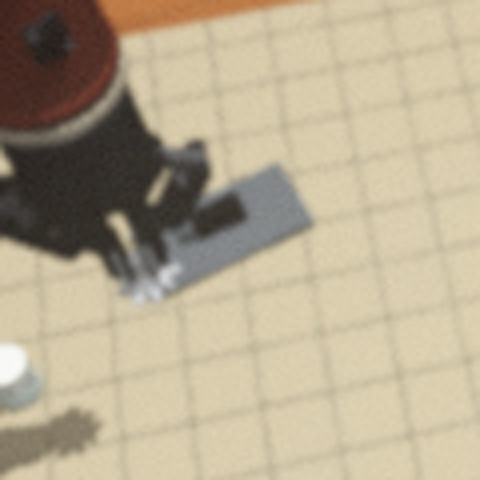

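Engine is held upright at crop (150,285). Carrying it over the tub.

```bash
python3 -m pendant '[[[0.04,-0.3,0],[0,0,0]],[[0.04,-0.7,0],[0,0,0]],[[0.04,-0.9,0],[0,0,0]],[[0.04,-1,0],[0,0,0]],[[0.04,-1,0],[0,0,0]],[[0.04,-1,0],[0,0,0]],[[0.04,-1,0],[0,0,0]],[[0.04,-1,0],[0,0,0]],[[0.04,-1,0],[0,0,0]],[[0.02,-0.9,0],[0,0,0]]]'
python3 -m pendant '[[[0,-0.5,0],[0,0,0]],[[0,-0.27,0],[0,0,0.02]],[[0,0,0],[0,0,0]],[[0,0,0],[0,0,0]]]'
python3 -c "
from h import *
plan([.5445,.142,.0885],-85.5)"
```

```text
time_s: 18.1
ee_pos: [0.5459, 0.1062, 0.1793]
ee_rot: [-0.0, 0.999, 0.041, -0.0]
contact_force: [0.4, -0.1, -1.0]
width: 0.0103
finger_force: 29.3
time_s: 18.6
ee_pos: [0.5442, 0.1402, 0.1796]
ee_rot: [0.0, 0.999, 0.038, -0.0]
contact_force: [-0.1, -0.3, -0.9]
width: 0.0105
finger_force: 29.3
t 18.6 pos [0.5442 0.1402 0.1796] yang -85.61 w 0.0105 F [-0.1 -0.3 -0.9] grip 29.3
 turn units [ 0.004  0.002 -0.012]  shift after turn [ 0.009 -0.035  1.822]  shift before turn [ 0.009 -0.036  1.822]
```

```bash
python3 -m pendant '[[[0,0,0.2],[0,0,0]],[[0,0,0.35],[0,0,0]],[[0,0,0.35],[0,0,0]],[[0,0,0.35],[0,0,0]],[[0,0,0.25],[0,0,0]],[[0,0,0.15],[0,0,0]],[[0,0,0.07],[0,0,0]],[[0,0,0.03],[0,0,0]],[[0,0,0],[0,0,0]]]'
python3 -m pendant '[[[0,0,0.02],[0,0,0]],[[0,0,0.02],[0,0,0]],[[0,0,0.02],[0,0,0]],[[0,0,0],[0,0,0]]]'
python3 -c "
from h import *
plan([.5445,.142,.0885],-85.5)"
```

```text
time_s: 19.73
ee_pos: [0.5443, 0.1418, 0.0927]
ee_rot: [-0.0, 0.999, 0.039, 0.0]
contact_force: [0.5, 0.5, -0.2]
width: 0.0103
finger_force: 29.3
time_s: 20.23
ee_pos: [0.544, 0.1416, 0.0893]
ee_rot: [-0.0, 0.999, 0.039, -0.0]
contact_force: [-0.3, 0.7, -1.2]
width: 0.0102
finger_force: 29.3
t 20.23 pos [0.544  0.1416 0.0893] yang -85.52 w 0.0102 F [-0.3  0.7 -1.2] grip 29.3
 turn units [-0.     0.001 -0.002]  shift after turn [ 0.01  -0.006  0.015]  shift before turn [ 0.01  -0.006  0.015]
```

```bash
python3 -m pendant '[[[0,0,0.015],[0,0,0]],[[0,0,0.015],[0,0,0]],[[0,0,0],[0,0,0]]]'
python3 -m pendant '[[[0,0,0],[0,0,0]],[[0,0,0],[0,0,0]],[[0,0,0],[0,0,0]],[[0,0,0],[0,0,0]]]' -0.3
python3 -m pendant '[[[0,0,-0.15],[0,0,0]],[[0,0,-0.4],[0,0,0]],[[0,0,-0.7],[0,0,0]],[[0,0,-0.7],[0,0,0]],[[0,0,-0.6],[0,0,0]],[[0,0,0],[0,0,0]]]' 
python3 - <<'E'
from h import *
c=dict(np.load("top2.npz")); P=pts(c); t=dict(np.load("top0.npz"));P0=pts(t)
box=np.zeros(P0.shape[:2],bool);box[230:275,395:455]=True
for n,lo,hi in(("fin",.03,.045),("plate",.0075,.04)):
    m=(box&(P0[...,2]>lo)&(P0[...,2]<hi)).astype(np.uint8);k,l,st,_=cv2.connectedComponentsWithStats(m);i=1+np.argmax(st[1:,4]);Q=P0[l==i]
    print(n,st[i],cv2.minAreaRect((Q[:,:2]*1000).astype(np.float32)),Q.mean(0).round(4))
plan([.4232,-.3097,.15],17)
E
```

```text
time_s: 20.6
ee_pos: [0.5442, 0.1417, 0.0884]
ee_rot: [0.0, 0.999, 0.039, 0.0]
contact_force: [-2.0, -1.7, 5.6]
width: 0.0103
finger_force: 29.8
time_s: 21.1
ee_pos: [0.544, 0.1417, 0.0877]
ee_rot: [-0.0, 0.999, 0.039, -0.0]
contact_force: [-0.4, -0.6, 0.0]
width: 0.0299
finger_force: 0.0
time_s: 21.85
ee_pos: [0.5454, 0.1423, 0.2185]
ee_rot: [-0.0, 0.999, 0.039, 0.002]
contact_force: [-0.1, 0.3, -0.7]
width: 0.0298
finger_force: 0.0
fin [418 251  14   8  53] ((423.2295837402344, -309.65338134765625), (11.702669143676758, 39.40545654296875), 17.03994369506836) [ 0.4229 -0.309   0.0364]
plate [399 239  47  32 781] ((422.908935546875, -309.1429443359375), (68.4246826171875, 127.68563079833984), 17.12042999267578) [ 0.4222 -0.3091  0.0131]
t 21.85 pos [0.5454 0.1423 0.2185] yang -85.51 w 0.0298 F [-0.1  0.3 -0.7] grip 0.0
 turn units [  0.026  -0.028 -11.928]  shift after turn [-7.93  -4.979  1.369]  shift before turn [-3.15   8.821  1.348]
```

```bash
python3 -m pendant '[[[-0.15,0.42,0],[0,0,0]],[[-0.31,0.88,0],[0,0,0]],[[-0.34,0.94,0],[0,0,0]],[[-0.34,0.94,0],[0,0,0]],[[-0.34,0.94,0],[0,0,0]],[[-0.34,0.94,0],[0,0,0]],[[-0.34,0.94,0],[0,0,0]],[[-0.34,0.94,0],[0,0,0]],[[-0.34,0.94,0],[0,0,0]],[[-0.3,0.84,0],[0,0,-0.4]]]' -0.1
python3 -m pendant '[[[0,0,0],[0,0,-1]],[[0,0,0],[0,0,-1]],[[0,0,0],[0,0,-1]],[[0,0,0],[0,0,-1]],[[0,0,0],[0,0,-1]],[[0,0,0],[0,0,-1]],[[0,0,0],[0,0,-1]],[[0,0,0],[0,0,-1]],[[0,0,0],[0,0,-1]],[[0,0,0],[0,0,-1]]]'
python3 -m pendant '[[[0,0,0.4],[0,0,-1]],[[0,0,0.7],[0,0,-0.5]],[[0,0,0.3],[0,0,0]],[[0,0,0],[0,0,0]],[[0,0,0],[0,0,0]]]'
python3 - <<'E'
from h import *
plan([.423,-.3094,.014],17.05)
c=manip.camera("top");P=pts(c);np.savez("top3.npz",**c)
sub=P[180:245,215:320].reshape(-1,3)
Q=sub[(sub[:,2]>.093)&(sub[:,2]<.104)];print("boss",len(Q),Q.mean(0)); Q=sub[(sub[:,2]>.076)&(sub[:,2]<.09)];print("cyl",len(Q),Q.mean(0))
cv2.imwrite("pics/crop6.png",cv2.resize(c["color"][185:245,215:320,::-1],None,fx=6,fy=6,interpolation=cv2.INTER_CUBIC))
E
```

```text
time_s: 23.1
ee_pos: [0.4205, -0.3069, 0.2148]
ee_rot: [-0.0, 0.998, 0.069, -0.0]
contact_force: [0.3, 0.1, 0.7]
width: 0.0389
finger_force: 0.0
time_s: 24.35
ee_pos: [0.4213, -0.3051, 0.2147]
ee_rot: [-0.001, 0.681, 0.732, -0.0]
contact_force: [0.3, -0.3, -0.8]
width: 0.0389
finger_force: 0.0
time_s: 24.98
ee_pos: [0.4222, -0.3056, 0.1464]
ee_rot: [0.001, 0.597, 0.802, 0.0]
contact_force: [0.2, 0.2, 0.6]
width: 0.0386
finger_force: 0.0
t 24.98 pos [ 0.4222 -0.3056  0.1464] yang 16.7 w 0.0386 F [0.2 0.2 0.6] grip 0.0
 turn units [ 0.006  0.006 -0.04 ]  shift after turn [-0.078 -0.007  2.647]  shift before turn [-0.075 -0.009  2.647]
boss 54 [0.54653014 0.15779174 0.09988513]
cyl 145 [0.54570129 0.1471501  0.08196507]
```

View pics/crop6.png

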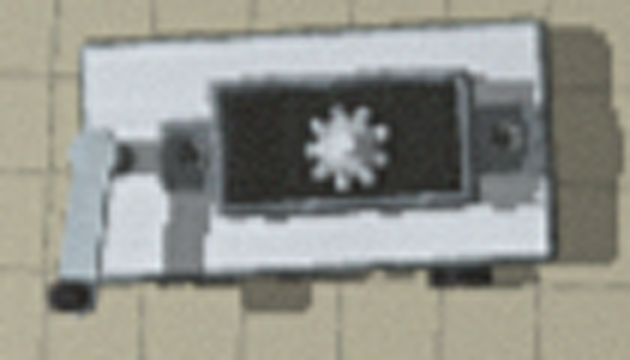

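The engine stands upright in the middle of the tub, at crop (345,145). Now the lid.

```bash
python3 -m pendant '[[[-0.075,0,0.4],[0,0,-0.04]],[[0,0,0.6],[0,0,0]],[[0,0,0.7],[0,0,0]],[[0,0,0.5],[0,0,0]],[[0,0,0.3],[0,0,0]],[[0,0,0.1],[0,0,0]],[[0,0,0],[0,0,0]],[[0,0,0],[0,0,0]]]'
python3 -m pendant '[[[0,0,0],[0,0,0]],[[0,0,0],[0,0,0]],[[0,0,0],[0,0,0]],[[0,0,0],[0,0,0]],[[0,0,0],[0,0,0]]]' -1 50
python3 -c "
from h import *
plan([.5445,.142,.18],4.6)"
python3 -m pendant '[[[0,0,-0.1],[0,0,0]],[[0,0,-0.3],[0,0,0]],[[0,0,-0.6],[0,0,0]],[[0,0,-0.8],[0,0,0]],[[0,0,-0.8],[0,0,0]],[[0,0,-0.7],[0,0,0]],[[0,0,-0.1],[0,0,0]],[[0,0,0],[0,0,0]]]'
python3 -c "
from h import *
plan([.5445,.142,.18],4.6)"
```

```text
time_s: 26.02
ee_pos: [0.4234, -0.3093, 0.0163]
ee_rot: [0.001, 0.594, 0.804, 0.0]
contact_force: [-1.3, 0.0, -0.2]
width: 0.0383
finger_force: 0.0
time_s: 26.65
ee_pos: [0.4232, -0.3091, 0.016]
ee_rot: [0.001, 0.594, 0.804, 0.0]
contact_force: [-1.0, 0.3, 6.6]
width: 0.0109
finger_force: 49.6
t 26.65 pos [ 0.4232 -0.3091  0.016 ] yang 17.1 w 0.0109 F [-1.   0.3  6.6] grip 49.6
 turn units [0.005 0.005 1.455]  shift after turn [ 8.799  3.143 -3.281]  shift before turn [ 7.907  4.975 -3.284]
time_s: 27.65
ee_pos: [0.4226, -0.3088, 0.1855]
ee_rot: [0.0, 0.594, 0.804, -0.0]
contact_force: [0.1, 1.4, -1.7]
width: 0.0114
finger_force: 48.8
t 27.65 pos [ 0.4226 -0.3088  0.1855] yang 17.1 w 0.0114 F [ 0.1  1.4 -1.7] grip 48.8
 turn units [1.000e-03 2.000e-03 1.454e+00]  shift after turn [8.791 3.154 0.11 ]  shift before turn [7.9   4.982 0.109]
```

```bash
python3 -m pendant '[[[0,0,0],[0,0,0.5]],[[0,0,0],[0,0,0.5]],[[0,0,0],[0,0,0.45]],[[0.35,0.13,0],[0,0,0]],[[0.7,0.25,0],[0,0,0]],[[0.9,0.32,0],[0,0,0]],[[0.95,0.34,0],[0,0,0]],[[0.95,0.34,0],[0,0,0]],[[0.95,0.34,0],[0,0,0]],[[0.95,0.34,0],[0,0,0]]]'
python3 -m pendant '[[[0.95,0.34,0],[0,0,0]],[[0.9,0.33,0],[0,0,0]],[[0.8,0.29,0],[0,0,0]],[[0.4,0.14,0],[0,0,0]],[[0,0,0],[0,0,0]],[[0,0,0],[0,0,0]]]'
python3 - <<'E'
from h import *
plan([.5445,.142,.121],4.6)
c=manip.camera("top");P=pts(c);plan([.5445,.142,.121],4.6);np.savez("top4.npz",**c)
Q=P[180:235,230:315].reshape(-1,3);Q=Q[(Q[:,2]>.172)&(Q[:,2]<.186)];print(len(Q),cv2.minAreaRect((Q[:,:2]*1000).astype(np.float32)),np.median(Q[:,2]))
cv2.imwrite("pics/crop7.png",cv2.resize(c["color"][170:250,215:320,::-1],None,fx=6,fy=6,interpolation=cv2.INTER_CUBIC))
E
```

```text
time_s: 28.9
ee_pos: [0.5015, -0.011, 0.1847]
ee_rot: [-0.0, 0.677, 0.736, -0.0]
contact_force: [1.5, -0.1, -1.3]
width: 0.0109
finger_force: 48.8
time_s: 29.65
ee_pos: [0.5439, 0.142, 0.1848]
ee_rot: [-0.0, 0.678, 0.735, -0.001]
contact_force: [-0.0, -0.1, -1.1]
width: 0.0111
finger_force: 48.8
t 29.65 pos [0.5439 0.142  0.1848] yang 4.68 w 0.0111 F [-0.  -0.1 -1.1] grip 48.8
 turn units [-0.008  0.003  0.009]  shift after turn [-1.000e-03  1.200e-02  1.276e+00]  shift before turn [-1.000e-03  1.400e-02  1.276e+00]
t 29.7 pos [0.5441 0.1415 0.185 ] yang 4.62 w 0.0109 F [-0.6  0.1 -1.1] grip 48.8
 turn units [-0.005  0.004  0.002]  shift after turn [0.009 0.008 1.279]  shift before turn [0.01  0.009 1.279]
294 ((548.5346069335938, 97.8641357421875), (68.22317504882812, 38.188716888427734), 4.843023300170898) 0.1788880732741972
```

View pics/crop7.png

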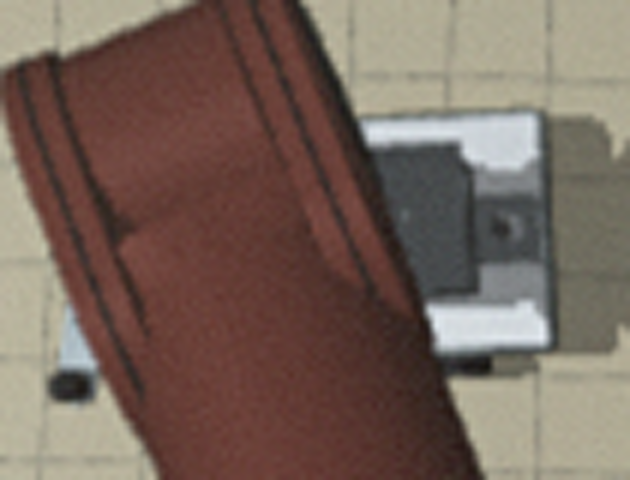

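The visible lid end at crop (425,220) puts the lid centre at (.5448,.1416), and the tub's is (.5452,.1408). That is well inside the plug clearance, so I'll lower it.

```bash
python3 -m pendant '[[[0,0,0.2],[0,0,0]],[[0,0,0.35],[0,0,0]],[[0,0,0.35],[0,0,0]],[[0,0,0.2],[0,0,0]],[[0,0,0.08],[0,0,0]],[[0,0,0.04],[0,0,0]],[[0,0,0.03],[0,0,0]],[[0,0,0],[0,0,0]],[[0,0,0],[0,0,0]]]'
python3 -c "
from h import *
plan([.5445,.142,.121],4.6)"
```

```text
time_s: 30.82
ee_pos: [0.5448, 0.1425, 0.1231]
ee_rot: [0.0, 0.678, 0.735, 0.0]
contact_force: [-0.1, 0.1, -1.0]
width: 0.0108
finger_force: 48.8
t 30.82 pos [0.5448 0.1425 0.1231] yang 4.64 w 0.0108 F [-0.1  0.1 -1. ] grip 48.8
 turn units [ 0.003 -0.001  0.005]  shift after turn [-0.01  -0.006  0.042]  shift before turn [-0.01  -0.006  0.042]
```

```bash
python3 -m pendant '[[[0,0,0.02],[0,0,0]],[[0,0,0.015],[0,0,0]],[[0,0,0.015],[0,0,0]],[[0,0,0],[0,0,0]]]'
python3 -m pendant '[[[0,0,0],[0,0,0]],[[0,0,0],[0,0,0]],[[0,0,0],[0,0,0]],[[0,0,0],[0,0,0]]]' -0.4
python3 -m pendant '[[[0,0,-0.15],[0,0,0]],[[0,0,-0.4],[0,0,0]],[[0,0,-0.5],[0,0,0]],[[0,0,-0.6],[0,0,0]],[[0,0,-0.4],[0,0,0]],[[0,0,0],[0,0,0]]]'
python3 - <<'E'
from h import *
t=dict(np.load("top2.npz"));P=pts(t)
Q=P[180:245,215:320].reshape(-1,3);K=Q[(Q[:,2]>.145)&(Q[:,2]<.165)];print("knob",len(K),K.mean(0),cv2.minAreaRect((K[:,:2]*1000).astype(np.float32)))
A=Q[(Q[:,2]>.118)&(Q[:,2]<.14)];r=cv2.minAreaRect((A[:,:2]*1000).astype(np.float32));print("arm",len(A),A.mean(0),r)
a=np.radians(4.6);o=np.array([.5444,.142]);ex=np.array([np.cos(a),np.sin(a)]);ey=np.array([-ex[1],ex[0]])
pv=o+.112*ey;d=K.mean(0)[:2]-pv;print("pivot",pv,"r",np.linalg.norm(d),"theta",np.degrees(np.arctan2(-d@ex,-d@ey)))
plan([K[:,0].mean(),K[:,1].mean(),.2],-85)
E
```

```text
time_s: 31.32
ee_pos: [0.5447, 0.1424, 0.121]
ee_rot: [0.0, 0.678, 0.735, -0.0]
contact_force: [-3.8, -1.5, 6.8]
width: 0.0107
finger_force: 49.8
time_s: 31.82
ee_pos: [0.5446, 0.1425, 0.1202]
ee_rot: [-0.0, 0.678, 0.735, -0.0]
contact_force: [-0.7, -0.3, 0.3]
width: 0.0257
finger_force: 0.0
time_s: 32.58
ee_pos: [0.5455, 0.1429, 0.2248]
ee_rot: [0.001, 0.678, 0.735, 0.001]
contact_force: [0.2, -0.4, -1.0]
width: 0.0257
finger_force: 0.0
knob 29 [0.46886322 0.25919625 0.15400028] ((468.81060791015625, 259.62451171875), (14.004074096679688, 12.795873641967773), 49.46461486816406)
arm 193 [0.50950489 0.2555287  0.12658178] ((502.9536437988281, 254.85389709472656), (23.40729522705078, 87.03904724121094), 88.49144744873047)
pivot [0.53541772 0.25363923] r 0.06678609327405569 theta 99.37288009187859
t 32.58 pos [0.5455 0.1429 0.2248] yang 4.64 w 0.0257 F [ 0.2 -0.4 -1. ] grip 0.0
 turn units [ 0.016 -0.02  10.43 ]  shift after turn [-1.324 -2.451  0.496]  shift before turn [ 2.442 -1.341  0.493]
```

```bash
python3 -m pendant '[[[0.3,-0.2,0],[0,0,0]],[[0.6,-0.34,0],[0,0,0]],[[0.7,-0.4,0],[0,0,0]],[[0.6,-0.3,0],[0,0,0]],[[0.24,-0.1,0.5],[0,0,0]],[[0,0,0.2],[0,0,0]],[[0,0,0],[0,0,0]],[[0,0,0],[0,0,0]]]' 0
python3 - <<'E'
from h import *
c=manip.camera("top");P=pts(c)
plan([.4688,.2595,.132],4.6)
Q=P[180:240,230:310].reshape(-1,3)
for lo,hi in((.11,.12),(.136,.15),(.1,.112)):
    K=Q[(Q[:,2]>lo)&(Q[:,2]<hi)];
    if len(K)>5:print(lo,len(K),cv2.minAreaRect((K[:,:2]*1000).astype(np.float32)),np.median(K[:,2]))
c=manip.camera("scene");cv2.imwrite("pics/crop8.png",cv2.resize(c["color"][120:250,320:450,::-1],None,fx=4,fy=4,interpolation=cv2.INTER_CUBIC))
E
```

```text
time_s: 33.58
ee_pos: [0.4685, 0.2581, 0.1882]
ee_rot: [0.0, 0.678, 0.735, 0.0]
contact_force: [-0.7, 0.1, 0.1]
width: 0.0429
finger_force: 0.0
t 33.62 pos [0.4686 0.2582 0.1884] yang 4.57 w 0.0427 F [ 0.2 -0.5  0. ] grip 0.0
 turn units [ 0.005 -0.002 -0.004]  shift after turn [0.026 0.006 1.129]  shift before turn [0.025 0.005 1.129]
0.11 938 ((539.7964477539062, 168.9889678955078), (82.32308959960938, 186.29763793945312), 12.5397310256958) 0.11518709432315902
0.136 64 ((545.5949096679688, 141.3349609375), (11.559965133666992, 39.042457580566406), 1.5676904916763306) 0.14030334938319622
0.1 156 ((543.6710205078125, 162.41961669921875), (67.42134857177734, 165.0415802001953), 5.2314629554748535) 0.1109740107513563
```

View pics/crop8.png

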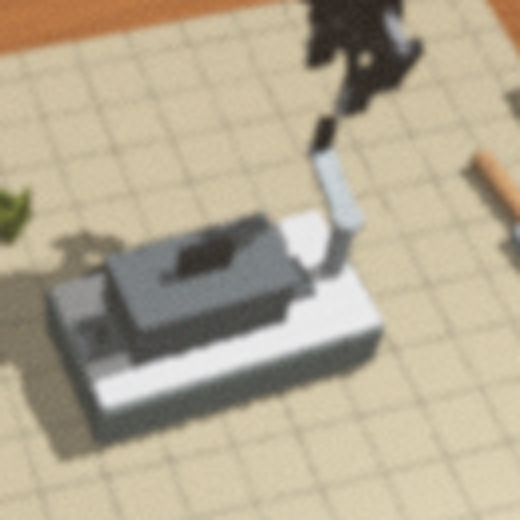

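The lid lies flush on the tub at crop (200,260), with plate z=.115 and fin top z=.140. Next I'll take the knob.

```bash
python3 -m pendant '[[[0.026,0,0.2],[0,0,0]],[[0,0,0.4],[0,0,0]],[[0,0,0.35],[0,0,0]],[[0,0,0.15],[0,0,0]],[[0,0,0],[0,0,0]],[[0,0,0],[0,0,0]]]'
python3 -m pendant '[[[0,0,0],[0,0,0]],[[0,0,0],[0,0,0]],[[0,0,0],[0,0,0]],[[0,0,0],[0,0,0]]]' -1 20
python3 - <<'E'
from h import *
s,R=pose();p=s["ee_pos"][:2];plan([.4688,.2595,.132],4.6)
pv=np.array([.5354,.2536]);a=np.radians(4.6)
th=np.radians(np.linspace(99.4,-1,13));X=pv+.067*np.stack([-np.sin(th)*np.cos(a)+np.cos(th)*np.sin(a),-np.sin(th)*np.sin(a)-np.cos(th)*np.cos(a)],1)
D=np.diff(X,axis=0); print(X[0],X[-1]);print((np.c_[D@R[:2,0],D@R[:2,1]]/.05).round(3).tolist())
E
```

```text
time_s: 34.42
ee_pos: [0.4682, 0.2602, 0.1334]
ee_rot: [0.0, 0.678, 0.735, 0.0]
contact_force: [0.6, 0.7, 0.3]
width: 0.0423
finger_force: 0.0
time_s: 34.92
ee_pos: [0.4681, 0.2601, 0.1333]
ee_rot: [0.0, 0.678, 0.735, 0.0]
contact_force: [-1.1, -0.9, 5.2]
width: 0.0147
finger_force: 21.7
t 34.92 pos [0.4681 0.2601 0.1333] yang 4.64 w 0.0147 F [-1.1 -0.9  5.2] grip 21.7
 turn units [ 0.005 -0.002  0.005]  shift after turn [-0.013  0.013  0.027]  shift before turn [-0.013  0.013  0.027]
[0.46863498 0.25920642] [0.54193805 0.18691976]
[[-0.195, -0.018], [-0.195, 0.011], [-0.192, 0.039], [-0.184, 0.066], [-0.172, 0.092], [-0.157, 0.116], [-0.138, 0.138], [-0.117, 0.157], [-0.093, 0.172], [-0.067, 0.184], [-0.039, 0.192], [-0.011, 0.195]]
```

```bash
python3 -m pendant '[[[-0.195,-0.018,-0.02],[0,0,0]],[[-0.195,0.011,0],[0,0,0]],[[-0.192,0.039,0],[0,0,0]],[[-0.184,0.066,0],[0,0,0]],[[-0.172,0.092,0],[0,0,0]],[[-0.157,0.116,0],[0,0,0]],[[0,0,0],[0,0,0]]]'
python3 -c "
from h import *
plan([.5419,.1869,.134],4.6)"
```

```text
time_s: 35.8
ee_pos: [0.486, 0.2028, 0.1333]
ee_rot: [-0.0, 0.679, 0.734, -0.004]
contact_force: [-11.4, -9.4, 8.4]
width: 0.0151
finger_force: 22.3
t 35.8 pos [0.486  0.2028 0.1333] yang 4.51 w 0.0151 F [-11.4  -9.4   8.4] grip 22.3
 turn units [-0.037  0.032 -0.011]  shift after turn [-0.407  1.089 -0.015]  shift before turn [-0.405  1.089 -0.019]
```

Radial force has built up, so I'll release the grip and see where the knob actually is.

```bash
python3 -m pendant '[[[0,0,0],[0,0,0]],[[0,0,0],[0,0,0]],[[0,0,0],[0,0,0]]]' 0
python3 - <<'E'
from h import *
plan([.5419,.1869,.134],4.6)
c=manip.camera("scene");np.savez("scene5.npz",**c);cv2.imwrite("pics/crop9.png",cv2.resize(c["color"][130:220,330:430,::-1],None,fx=6,fy=6,interpolation=cv2.INTER_CUBIC))
E
```

```text
time_s: 36.17
ee_pos: [0.4878, 0.2066, 0.134]
ee_rot: [0.0, 0.678, 0.735, 0.0]
contact_force: [0.8, 0.9, 0.1]
width: 0.0425
finger_force: 0.0
t 36.17 pos [0.4878 0.2066 0.134 ] yang 4.63 w 0.0425 F [0.8 0.9 0.1] grip 0.0
 turn units [ 0.003 -0.001  0.004]  shift after turn [-4.790e-01  1.047e+00 -1.000e-03]  shift before turn [-0.479  1.046 -0.   ]
```

View pics/crop9.png

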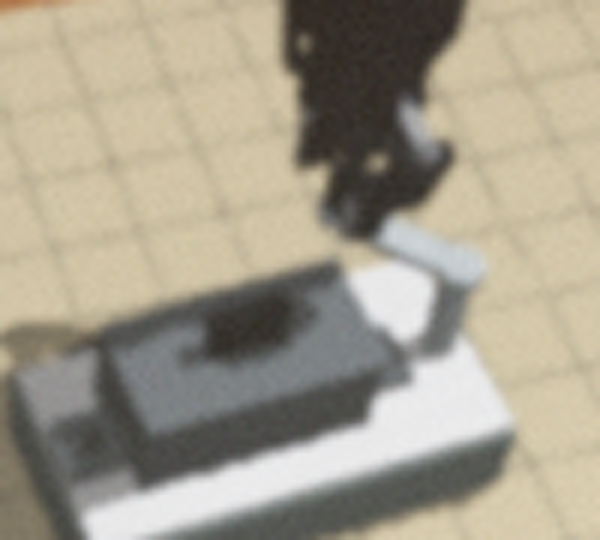

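The arm is about halfway round, from the post at crop (465,265) to its end at (385,235), with the knob still between the fingers. I'll straddle it loosely and push the rest of the arc.

```bash
python3 -m pendant '[[[0,0,0],[0,0,0]],[[0,0,0],[0,0,0]],[[0,0,0],[0,0,0]]]' -0.48
python3 -m pendant '[[[-0.138,0.138,0],[0,0,0]],[[-0.117,0.157,0],[0,0,0]],[[-0.093,0.172,0],[0,0,0]],[[-0.067,0.184,0],[0,0,0]],[[0,0,0],[0,0,0]]]'
python3 -c "
from h import *
plan([.5419,.1869,.134],4.6)"
```

```text
time_s: 36.6
ee_pos: [0.4875, 0.2066, 0.1338]
ee_rot: [-0.0, 0.678, 0.735, -0.0]
contact_force: [0.4, 0.1, -0.3]
width: 0.0221
finger_force: 0.0
time_s: 37.22
ee_pos: [0.5228, 0.1886, 0.1339]
ee_rot: [-0.0, 0.678, 0.735, 0.001]
contact_force: [-0.7, 0.6, 0.5]
width: 0.0224
finger_force: 0.0
t 37.23 pos [0.5228 0.1886 0.1339] yang 4.59 w 0.0224 F [-0.7  0.6  0.5] grip 0.0
 turn units [ 0.006 -0.006 -0.001]  shift after turn [-0.065  0.378 -0.002]  shift before turn [-0.064  0.378 -0.001]
```

```bash
python3 -m pendant '[[[-0.04,0.15,0],[0,0,0]],[[-0.01,0.12,0],[0,0,0]],[[0,0.1,0],[0,0,0]],[[0,0.04,0],[0,0,0]],[[0,0,0],[0,0,0]],[[0,0,0],[0,0,0]]]'
python3 -c "
from h import *
plan([.5419,.1869,.134],4.6)"
```

```text
time_s: 37.98
ee_pos: [0.5422, 0.188, 0.1339]
ee_rot: [-0.0, 0.678, 0.735, 0.0]
contact_force: [-0.0, 0.1, 0.4]
width: 0.0221
finger_force: 0.0
t 37.98 pos [0.5422 0.188  0.1339] yang 4.65 w 0.0221 F [-0.   0.1  0.4] grip 0.0
 turn units [ 0.002 -0.002  0.006]  shift after turn [-0.02  -0.008 -0.002]  shift before turn [-0.02  -0.008 -0.002]
```

Push a little further, until the force shows the stop.

```bash
for i in 1 2 ; do python3 -m pendant '[[[0,0.03,0],[0,0,0]],[[0,0.03,0],[0,0,0]],[[0,0,0],[0,0,0]]]' | grep -E "ee_pos|force"; done
```

```text
ee_pos: [0.5435, 0.1879, 0.1336]
contact_force: [-8.7, -0.7, 5.5]
finger_force: 4.6
ee_pos: [0.5438, 0.1879, 0.1334]
contact_force: [-21.6, -4.5, 13.7]
finger_force: 10.8
```

That is the stop: the force rises with no further travel. Now back off to free the knob, rise and check.

```bash
python3 -m pendant '[[[0,-0.12,0],[0,0,0]],[[0,0,0],[0,0,0]],[[0,0,0],[0,0,0]]]' -0.3
python3 -m pendant '[[[0,0,-0.2],[0,0,0]],[[0,0,-0.5],[0,0,0]],[[0,0,-0.7],[0,0,0]],[[0,0,-0.7],[0,0,0]],[[0,0,-0.5],[0,0,0]],[[-0.5,0,0],[0,0,0]],[[-0.9,0,0],[0,0,0]],[[-1,0,0],[0,0,0]],[[-1,0,0],[0,0,0]],[[-1,0,0],[0,0,0]]]'
python3 -m pendant '[[[-1,0,0],[0,0,0]],[[-0.5,0,0],[0,0,0]],[[0,0,0],[0,0,0]],[[0,0,0],[0,0,0]]]'
python3 - <<'E'
from h import *
c=manip.camera("top");P=pts(c)
Q=P[180:245,215:320].reshape(-1,3)
for n,lo,hi in(("knob",.147,.165),("fin",.136,.146),("plate",.112,.1185)):
    K=Q[(Q[:,2]>lo)&(Q[:,2]<hi)];print(n,len(K),K.mean(0).round(4),cv2.minAreaRect((K[:,:2]*1000).astype(np.float32)))
    if n=="knob":
        a=np.radians(4.6);d=K.mean(0)[:2]-np.array([.5354,.2536]);ex=np.array([np.cos(a),np.sin(a)]);ey=np.array([-ex[1],ex[0]]);print("theta",np.arctan2(-d@ex,-d@ey))
cv2.imwrite("pics/fin.png",np.vstack([cv2.resize(c["color"][170:250,215:335,::-1],None,fx=5,fy=5,interpolation=cv2.INTER_CUBIC)]))
E
```

```text
time_s: 39.1
ee_pos: [0.5427, 0.1876, 0.134]
ee_rot: [0.0, 0.678, 0.735, 0.0]
contact_force: [0.6, -0.6, -0.4]
width: 0.0297
finger_force: 0.0
time_s: 40.35
ee_pos: [0.5603, -0.0331, 0.2648]
ee_rot: [0.0, 0.678, 0.735, 0.0]
contact_force: [-0.1, -0.5, 0.6]
width: 0.0298
finger_force: 0.0
time_s: 40.85
ee_pos: [0.5664, -0.1049, 0.2643]
ee_rot: [-0.0, 0.677, 0.736, 0.0]
contact_force: [0.3, 0.8, 0.7]
width: 0.0302
finger_force: 0.0
knob 27 [0.541  0.1853 0.1543] ((541.5100708007812, 161.99354553222656), (11.268373489379883, 65.37271881103516), 1.886629581451416)
theta -0.0015013826041257168
fin 60 [0.5455 0.1455 0.1406] ((544.7694091796875, 152.3976287841797), (12.145146369934082, 60.37215805053711), 5.4279913902282715)
plate 683 [0.5452 0.1388 0.1151] ((545.7691040039062, 142.01527404785156), (67.8893051147461, 126.15460205078125), 4.371955394744873)
```

View pics/fin.png

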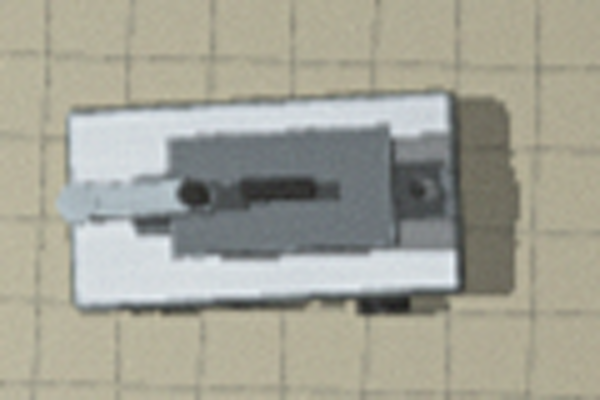

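The retaining arm lies straight over the lid with its knob at crop (193,192), angle about 0. The lid is flat at z=.115, centred and aligned, so I'm handing in.

```bash
python3 -c "
from rig import manip
print(manip.hand_in())"
```

```text
the job is handed in; nothing more can be done
None
```

The polisher is ready and the job is handed in: the tub is seated on both pegs, the engine is upright inside, the lid is flush, and the retaining arm is at its stop, with everything released at about 41 s; the hand-in returned no verdict, and I did not re-measure the bystanders.

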